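# Prop the drying case's lid ajar

### The job

The lid of the drying case is thrown fully back. Swing the steel prop rod up out of its clip on the front of the case until it stands upright, then bring the lid forward and down so that the rod's tip sits in the flared slot under the lid and the rod holds the lid partly open. Leave the clear beaker and the brown vial alone.

Things in the scene. Friction and masses are not known exactly. Their poses are not given: they have to be found in the camera images.
- case: White open drying case with a sloping top, fixed: 160 deep (x -80 to 80), 150 wide (y -75 to 75), walls 6; front wall (x = -80) 85 high, back wall (x = 80) 150 high; two petri dishes inside. Origin: centre of the underside; z up; x points from the low front wall, which carries the prop rod, to the back wall, which carries the lid's hinge.
- lid (a joint): The lid's angle. 0 = shut (sloping down 0.386 rad to the front), grows as it opens; upright at 1.96; it starts at 2.2, thrown back against its stop, kept there by its weight. Pushed forward past upright it sinks slowly by its weight (damped hinge, about 1 rad/s at most). About 0.71 when it rests on the upright rod with the tip in the slot.
- prop (a joint): The prop rod's angle. 0 = lying level in its clip along the front wall, pointing to the case's +y; grows as the free end swings up in the case's y-z plane; 1.571 = upright (stop at 2.0). The stiff pivot keeps it where it is left; about 1 N at the free end moves it. Within about 0.1 rad of upright its tip enters the slot, whose flares centre it.
- prop_pivot (a point): Pivot of the prop rod on the front wall: case frame (-94, 25, 74). The rod is a plain round steel bar 9 thick, reaching 137 from here, 14 in front of the wall's outer face. Lying down, its last 87 stick out past the case's side (y = 75), free underneath down to the worktop; its clip, open at the top, is at y = 62. Axes as the case's.
- prop_tip (a point): Centre of the rod's round free end (radius 4.5), 132.5 from the pivot.
- keeper (a point): Centre of the seat in the flared steel slot under the lid near its front edge, in line with the rod's pivot (case y = 25): 183 from the hinge, 6 below the lid's underside, where the centre of the rod's tip comes to lie. Two flanks, 32 long, lead in from a mouth about 36 wide to a seat 13 wide; 11 deep.
- lid_hinge (a point): Middle of the lid's hinge line, which runs along the case's y: case frame (80, 0, 153.5). The lid is a white plate 200 long from here, 154 wide, 7 thick, about 0.45 kg; its underside passes through this point. Axes as the case's.
- lid_edge (a point): Middle of the lid's free front edge, 200 from the hinge, at half the plate's thickness.
- beaker: Small clear beaker, a bystander, 56 across, 62 high, standing on the worktop; origin at the centre of its underside.
- vial: Brown screw vial with a white cap, a bystander, 27 across, 50 high; origin at the centre of its underside.
- prop_tail (a point): Centre of the small black ball (15 across) at the end of the rod's thumb tail: a 9 mm bar, bent up 50 degrees (0.873 rad) from the rod's line on the far side of the pivot, 45 long, turning rigidly with the rod. With the rod lying down it points to the case's -y and up. Pressing it down and away from the rod (about 3 N) tips the rod up like a see-saw.

How it is judged:
By the outcome, as a careful person would: the job done as asked, in the order asked, and still so for the second after the job is handed in, with the robot touching nothing.
It also fails if it takes over 62 s, if anything falls off the work surface, if the arm or the gripper's body presses on something with over 40 N, if the wrist force passes 120 N, or if a joint passes its speed limit or range.

### The arm

A 6-joint arm with a two-finger parallel gripper is mounted at the origin on a cart in front of the work surface, level with it; the furniture and walls round the work are solid. World frame = base frame: x ahead of the robot, y to its left, z up, the work surface at z = 0. Lengths are in m, angles in rad, forces in N, time in s.
With the tool pointing down it reaches from about 0.35 to 0.875 m from the base axis. Payload 4.2 kg.
Tool frame: the origin (TCP) lies on the centre line of the jaws, within the pads' length; the fingertips stand 17 mm ahead of it and the grasp point (between the pads) lies 2 mm behind it; z points along the fingers, y is the line along which they close (so a half turn about z gives the same grasp; the last joint's range is limited). The gripper opens to 85 mm and grips with 20 to 120 N. Pads are 22 mm wide; open, the fingers measure 114 mm over their backs; the gripper's body (76 mm by 85 mm) begins 54 mm behind the grasp point. The pads swing forward as they close: fully open they stand 13 mm farther back than shut.
Start: joints at [1.542, 0.385, 0.008, 0, -1.194, -0.259], TCP at [0.177, 0.599, 0.248] pointing down, gripper open.
Joint ranges: [-3.14, 3.14], [-1.21, 2.06], [-1.07, 1.41], [-3.16, 2.05], [-2.99, -0.16], [-3.1, 3.1]. Speed limits (rad/s): [2.79, 2.79, 3.14, 3.14, 3.14, 3.14].

### API

Orientations are given as a unit quaternion [w, x, y, z].
In Python, from cell import bot, vision gives the robot as it stands.
- The arm moves only by the tool arm_command, never from a script. Its argument "rows" is a list of rows, each a list of 7 numbers: the shift along the tool's x, y, z in mm, then the turn, a rotation vector about the tool's x, y, z in degrees, then the gripper command: -1 is fully open, 1 is shut, values between are in proportion. In form: [[dx, dy, dz, ax, ay, az, grip], ...]. A call has exactly 5 rows; each row shifts and turns the commanded pose from where the row before left it, along the tool's axes as they then stand; what a row does not reach is not made up. A row lasts 1/10 s, in which the tool goes at most 50 mm and 8.59 degrees, less where a joint would pass 70% of its speed; a pose out of reach is approached as far as the arm can. A call is refused whole if a number of a shift passes 50 or a number of a turn 8.59, either way. A call with a gripper value outside its range is refused whole. The fingers move at their own pace and stop on an object; "squeeze" is the grip in N (left out, the last holds). Time passes only in rows, so rows that do not move let the fingers close, or fill a call up. It gives the time, the measured TCP pose, the force, the opening and the grip force at its end, in the units of the state.
- bot.observe(): the state, without advancing time (a new reading comes with each control period).
- vision.snapshot(name): name is "scene" or "top"; returns a dict with "pixels" (384x512x3 uint8, red, green, blue), "fx", "fy", "cx", "cy" (pixels), "R" (3x3) and "t" (3): a world point X has camera coordinates R X + t. Camera axes: x right, y down, z forward; pixel columns grow to the right and rows downward; lengths in m; the calibration is good to about 2 mm. A picture is of the moment at which its call begins. There is no depth.
- bot.close_job(): hands the job in; it is judged then, once.
The state is a dict: "clock": time; "joint_positions": joint angles; "dq": joint speeds; "joint_efforts": joint torques, N m; "tcp_pos": TCP position; "ee_rot": TCP orientation; "wrist_force": force on the tool from outside, world axes, zero at the start; "wrist_torque": the same for the moment, N m; "finger_gap": finger opening in m; "gripper_force": force on a finger pad.
Only numpy, scipy, OpenCV 4.12 (cv2) and the standard library are available. Lean on these libraries where they do the work, as an engineer would, in place of code of your own. Each camera call takes 0.05 s, during which the arm holds its last target. There are 200 camera calls.

## Working session

There is one attempt and no reset: what is moved stays moved. The work goes in short steps, Python scripts to look and compute and a tool call to move; the robot and the scene stay as the last step left them, time stands still between calls to the robot, and variables do not carry over. Pictures are saved under pics/ and viewed, at most 10 in all, crops included, and the job is handed in when it is done.

Besides the shell and the picture viewer there is one more tool, called by a JSON object that holds its "op" and its "data". arm_command: Moves the arm, as the interface text tells. Its arguments: {"type":"object","properties":{"rows":{"type":"array"},"squeeze":{"type":"number"}},"required":["rows"]}

```bash
mkdir -p pics; ls
python3 - <<'E'
from cell import bot, vision
import cv2,numpy as np
print(bot.observe())
for n in("scene","top"):
    s=vision.snapshot(n); cv2.imwrite(f"pics/{n}0.png",cv2.resize(s["pixels"][:,:,::-1],(800,600)))
    np.savez(f"{n}0.npz",**s)
    print(n,s["fx"],s["fy"],s["cx"],s["cy"],np.round(s["R"],3).tolist(),np.round(s["t"],3))
E
```

```text
pics
{'clock': 0.0, 'joint_positions': array([ 1.54158058e+00,  3.85569894e-01,  6.60000458e-03, -5.11777411e-04,
       -1.19401008e+00, -2.58598681e-01]), 'dq': array([-0.00145341,  0.00065758, -0.0004855 , -0.00036425, -0.00115366,
        0.00043457]), 'joint_efforts': array([ 3.27971811e-04, -3.92290628e+01,  1.88403010e+01,  4.18652639e+00,
       -4.65450576e-03, -2.77437657e-06]), 'tcp_pos': array([0.17723272, 0.59875847, 0.2472015 ]), 'ee_rot': array([ 1.11186480e-03,  9.89649053e-01, -1.43504369e-01, -1.11325028e-04]), 'wrist_force': array([-0.125041  , -0.48111914, -1.38517519]), 'wrist_torque': array([ 0.02485465, -0.00011387, -0.01735848]), 'gripper_force': 0.0, 'finger_gap': 0.08531286359933503}
scene 437.56772585212957 437.56772585212957 256.02759673587286 183.2936845220893 [[-0.953, -0.302, 0.003], [-0.242, 0.758, -0.606], [0.181, -0.578, -0.796]] [0.486 0.022 1.087]
top 368.16765395390746 368.16765395390746 258.22507744233843 190.64792050099015 [[-0.013, -1.0, 0.023], [-0.992, 0.009, -0.126], [0.125, -0.025, -0.992]] [0.224 0.47  0.927]
```

View pics/scene0.png

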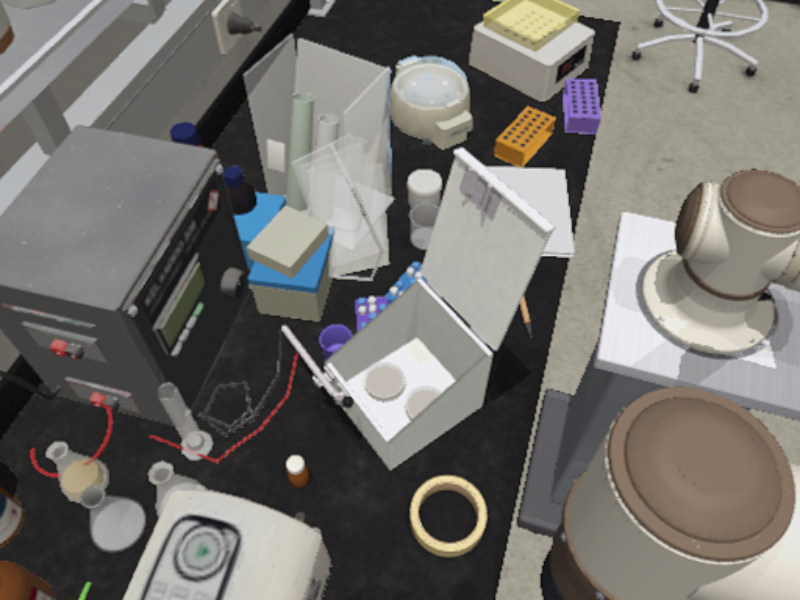

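View pics/top0.png

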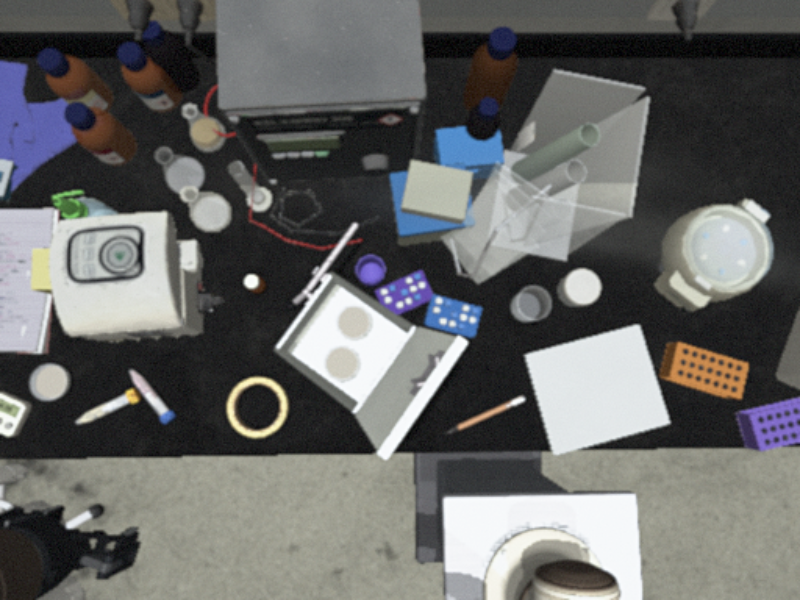

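```bash
cat > h.py <<'E'
import numpy as np,cv2
from scipy.optimize import least_squares
S={n:dict(np.load(f"{n}0.npz")) for n in("scene","top")}
def proj(n,X,s=None):
    s=s or S[n]; X=np.atleast_2d(X)@s["R"].T+s["t"]
    return np.c_[s["fx"]*X[:,0]/X[:,2]+s["cx"],s["fy"]*X[:,1]/X[:,2]+s["cy"]]
def lidp(r,y,th,off=0): # off + = outward from underside
    p=th-.386; return np.array([80-r*np.cos(p)+off*np.sin(p),y,153.5+r*np.sin(p)+off*np.cos(p)])/1e3
def rod(r,a): return np.array([-94,25+r*np.cos(a),74+r*np.sin(a)])/1e3
def tail(r,a): return np.array([-94,25-r*np.cos(a-(-0)+0-0+0.0 - 0.873*0+0) if 0 else 25+r*np.cos(np.pi-.873+a),74+r*np.sin(np.pi-.873+a)])/1e3
def Rz(w): return np.array([[np.cos(w),-np.sin(w),0],[np.sin(w),np.cos(w),0],[0,0,1]])
def W(P,q): return np.atleast_2d(P)@Rz(q[2]).T+[q[0],q[1],0]
def pts(th=2.2,a=0):
    d={f"f{y}":[-.08,y/1e3,.085] for y in(-75,75)}
    d|={f"b{y}":[.08,y/1e3,.150] for y in(-75,75)}
    d|={f"g{y}":[-.08,y/1e3,0] for y in(-75,75)}
    d|={f"l{y}{o}":lidp(200,y,th,o) for y in(-77,77) for o in (0,7)}
    d|=dict(tip=rod(137,a),piv=rod(0,a),tail=tail(45,a)); return d
E
cat > fit.py <<'E'
from h import *
import sys
obs=eval(open("obs.txt").read()); P=pts()
def f(q): return np.concatenate([(proj(n,W(P[k],q))[0]-np.array(uv)*.64) for n,k,uv in obs])
r=least_squares(f,[0.25,.6,-2.2],loss="soft_l1"); q=r.x; print(q)
for (n,k,uv),e in zip(obs,f(q).reshape(-1,2)): print(n,k,e.round(1))
np.save("q.npy",q)
for n,(x0,y0,x1,y1) in dict(scene=(170,80,370,310),top=(160,130,310,300)).items():
    im=cv2.resize(S[n]["pixels"][y0:y1,x0:x1,::-1],None,fx=2.6 if n=="scene" else 3.5,fy=2.6 if n=="scene" else 3.5,interpolation=2); k=2.6 if n=="scene" else 3.5
    for nm,p in P.items():
        u=((proj(n,W(p,q))[0]-[x0,y0]+.5)*k).astype(int); cv2.circle(im,tuple(map(int,u)),3,(0,0,255),1)
        cv2.putText(im,nm,tuple(map(int,u+4)),0,.35,(0,160,0),1)
    cv2.imwrite(f"pics/fit_{n}.png",im)
E
cat > obs.txt <<'E'
[("top","tip",(355,226)),("top","f-75",(277,350)),("top","f75",(328,276)),("top","tail",(299,300)),("top","b-75",(358,411)),("top","l77",(466,340)) if 0 else ("top","l777",(466,341)),
("top","l-777",(386,458)),("scene","tip",(285,328)),("scene","l777",(458,151)),("scene","l-777",(552,233)),("scene","g-75",(392,467)),("scene","tail",(347,400))]
E
python3 fit.py
```

```text
[ 0.40280791  0.31248338 -2.19367945]
top tip [ 0.7 -2.4]
top f-75 [-2.6 -0.8]
top f75 [ 1.6 -4. ]
top tail [-5.4  2.6]
top b-75 [-1.6  1. ]
top l777 [ 0.6 -1.5]
top l-777 [-0.2 -0.3]
scene tip [-0.8 -0.2]
scene l777 [ 2.3 -2.5]
scene l-777 [ 2.6 -4.1]
scene g-75 [-0.2  3.1]
scene tail [0.9 0.5]
```

View pics/fit_scene.png

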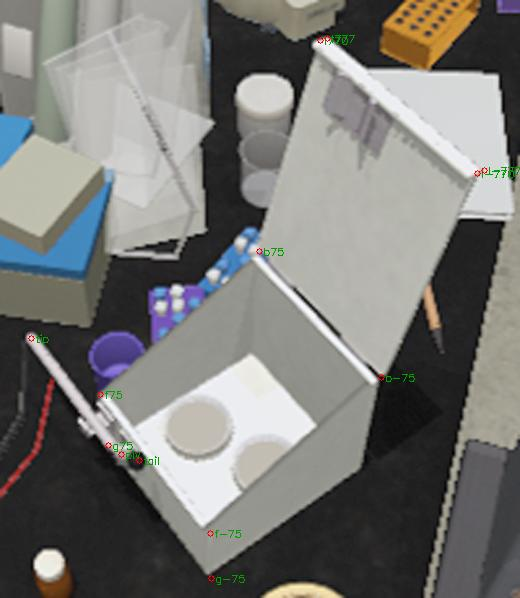

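View pics/fit_top.png

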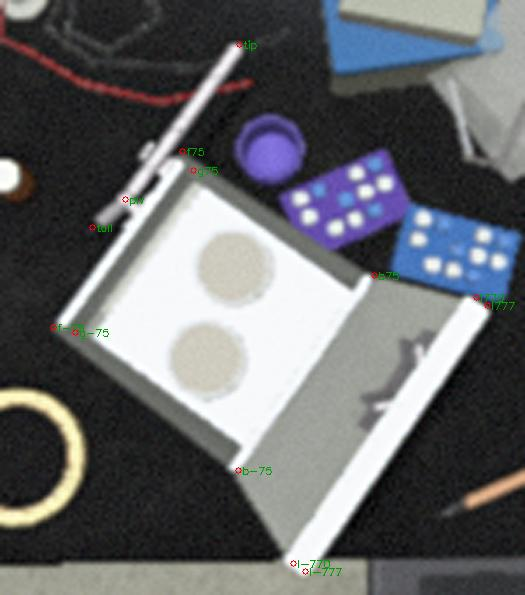

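```bash
cat > obs.txt <<'E'
[("top",k,((160+u/3.5-.5)/.64,(130+v/3.5-.5)/.64)) for k,u,v in [("tip",239,46),("f-75",59,322),("f75",186,160),("b75",373,277),("b-75",236,468),("l-770",287,556),("l-777",305,573),("l770",472,296),("l777",492,308)]]+[("scene",k,((170+u/2.6-.5)/.64,(80+v/2.6-.5)/.64)) for k,u,v in [("f-75",205,523),("g-75",209,573),("b-75",377,380),("b75",256,256),("l-770",472,179),("l-777",480,172),("l777",322,40),("tip",29,336),("tail",134,458)]]
E
python3 fit.py
python3 - <<'E'
from h import *
q=np.load("q.npy")
for nm,p in [("piv",rod(0,0)),("tip0",rod(132.5,0)),("tipup",rod(132.5,1.571)),("tail0",tail(45,0)),("tailup",tail(45,1.571)),("edge2.2",lidp(200,0,2.2,3.5)),("hinge",lidp(0,0,1)),("edge1.96",lidp(200,0,1.96,3.5)),("edge.71",lidp(200,0,.71,3.5)),("keeper.71",lidp(183,25,.71,-6))]: print(nm,np.round(p,3),W(p,q).round(4))
print("xc",Rz(q[2])[:,0],"yc",Rz(q[2])[:,1])
# beaker / vial rough on z=0: 
for n,u,v,z in [("scene",432,245,0),("scene",300,483,0),("top",530,305,.03),("top",254,284,.05)]:
    s=S[n];d=np.array([(u*.64-s["cx"])/s["fx"],(v*.64-s["cy"])/s["fy"],1]);d=s["R"].T@d;c=-s["R"].T@s["t"];print(n,(c+d*(z-c[2])/d[2]).round(3))
E
```

```text
[ 0.40529361  0.31283766 -2.20650145]
top tip [ 0.9 -1.3]
top f-75 [-1.9  0. ]
top f75 [-0.7 -3.7]
top b75 [ 0.4 -0.9]
top b-75 [-0.2 -0.2]
top l-770 [0.7 1.1]
top l-777 [-1.1 -1.4]
top l770 [ 1. -0.]
top l777 [-1.6 -1.1]
scene f-75 [0.  3.8]
scene g-75 [-1.1  1.8]
scene b-75 [ 0.5 -0.4]
scene b75 [ 0.7 -1.8]
scene l-770 [ 0.7 -1.5]
scene l-777 [0.5 0.1]
scene l777 [ 1.7 -0.5]
scene tip [ 0.4 -0. ]
scene tail [0.4 0.2]
piv [-0.094  0.025  0.074] [[0.4812 0.3736 0.074 ]]
tip0 [-0.094  0.158  0.074] [[0.5878 0.295  0.074 ]]
tipup [-0.094  0.025  0.206] [[0.4812 0.3736 0.2065]]
tail0 [-0.094 -0.004  0.108] [[0.458  0.3908 0.1085]]
tailup [-0.094 -0.009  0.045] [[0.4535 0.3941 0.0451]]
edge2.2 [0.132 0.    0.347] [[0.3272 0.207  0.3468]]
hinge [0.08  0.    0.154] [[0.3578 0.2485 0.1535]]
edge1.96 [0.084 0.    0.353] [[0.3553 0.2451 0.3535]]
edge.71 [-0.108  0.     0.22 ] [[0.4697 0.4001 0.2205]]
keeper.71 [-0.095  0.025  0.206] [[0.482  0.3747 0.2061]]
xc [-0.59374504 -0.80465323  0.        ] yc [ 0.80465323 -0.59374504  0.        ]
scene [0.447 0.021 0.   ]
scene [0.499 0.473 0.   ]
top [0.458 0.009 0.03 ]
top [0.494 0.46  0.05 ]
```

```bash
cat > go.py <<'E'
from h import *
from cell import bot
from scipy.spatial.transform import Rotation as Ro
import sys
q=np.load("q.npy"); o=bot.observe(); x,y,z=map(float,sys.argv[1:4]); roll=float(sys.argv[4]) if len(sys.argv)>4 else 0
C=Rz(q[2]); T=np.c_[C[:,1],C[:,0],[0,0,-1]]
T=Ro.from_matrix(T)*Ro.from_euler("y",roll,degrees=True)
w=o["ee_rot"]; R=Ro.from_quat([w[1],w[2],w[3],w[0]])
print("t",round(o["clock"],2),"case",((o["tcp_pos"]-[q[0],q[1],0])@C*1e3).round(1),"q",o["joint_positions"].round(2),"F",o["wrist_force"].round(1),"gap",round(o["finger_gap"],4),"gf",o["gripper_force"])
print("shift mm",(R.inv().apply(W(np.array([x,y,z])/1e3,q)[0]-o["tcp_pos"])*1e3).round(1),"turn deg",np.rad2deg((R.inv()*T).as_rotvec()).round(2))
E
python3 go.py -94 130 172
```

```text
t 0.1 case [ -94.7 -353.3  247.3] q [ 1.54  0.39  0.01 -0.   -1.19 -0.26] F [ 0.4 -0.7  0.3] gap 0.0856 gf 0.0
shift mm [454.1 165.2  75.7] turn deg [ 0.11 -0.03 19.92]
```

{"op": "arm_command", "data": {"rows": [[40,0,0,0,0,6.6,0.29],[40,0,0,0,0,6.6,0.29],[40,0,0,0,0,6.6,0.29],[45,15,5,0,0,0,0.29],[45,15,10,0,0,0,0.29]], "squeeze": 20}}

```text
clock: 0.6
tcp_pos: [0.3432, 0.474, 0.233]
ee_rot: [-0.0, 0.95, -0.311, 0.0]
wrist_force: [1.2, 1.3, -0.2]
finger_gap: 0.0308
gripper_force: 0.0
```

```bash
python3 go.py -94 130 172
```

```text
t 0.6 case [ -92.8 -145.7  233. ] q [ 1.22  0.33 -0.12  0.   -1.13 -0.28] F [ 1.2  1.3 -0.2] gap 0.0308 gf 0.0
shift mm [275.7  -0.5  61. ] turn deg [-0.03  0.    0.14]
```

{"op": "arm_command", "data": {"rows": [[45,0,0,0,0,0,0.29],[45,0,0,0,0,0,0.29],[45,0,10,0,0,0,0.29],[45,0,10,0,0,0,0.29],[45,0,10,0,0,0,0.29]]}}

```text
clock: 1.1
tcp_pos: [0.5245, 0.3404, 0.2026]
ee_rot: [0.0, 0.95, -0.311, -0.0]
wrist_force: [-1.0, 0.1, 0.1]
finger_gap: 0.0306
gripper_force: 0.0
```

{"op": "arm_command", "data": {"rows": [[40,0,10,0,0,0,0.29],[5,0,15,0,0,0,0.29],[0,0,0,0,0,0,0.29],[0,0,0,0,0,0,0.29],[0,0,0,0,0,0,0.29]]}}

```text
clock: 1.6
tcp_pos: [0.559, 0.3164, 0.1792]
ee_rot: [-0.0, 0.951, -0.31, 0.0]
wrist_force: [0.3, -0.8, 0.6]
finger_gap: 0.0304
gripper_force: 0.0
```

```bash
python3 go.py -94 130 72
python3 - <<'E'
from cell import vision
import cv2
s=vision.snapshot("scene");cv2.imwrite("pics/s1.png",cv2.resize(s["pixels"][110:310,130:350,::-1],None,fx=3,fy=3))
E
```

```text
t 1.6 case [-94.1 121.6 179.2] q [ 0.77  0.47 -0.04  0.   -1.06  0.17] F [ 0.3 -0.8  0.6] gap 0.0304 gf 0.0
shift mm [  8.4   0.3 107.2] turn deg [-0.06 -0.02  0.25]
```

View pics/s1.png

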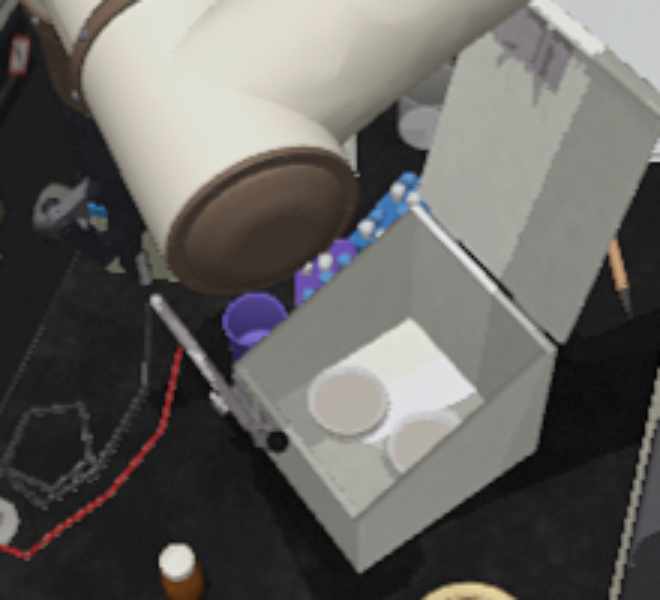

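{"op": "arm_command", "data": {"rows": [[8,0,22,0,0,0,0.29],[0,0,25,0,0,0,0.29],[0,0,25,0,0,0,0.29],[0,0,20,0,0,0,0.29],[0,0,0,0,0,0,0.29]]}}

```text
clock: 2.15
tcp_pos: [0.564, 0.3103, 0.084]
ee_rot: [0.002, 0.95, -0.311, -0.002]
wrist_force: [0.7, -0.6, 0.5]
finger_gap: 0.0307
gripper_force: 0.0
```

```bash
python3 go.py -94 130 72
```

```text
t 2.15 case [-92.2 129.2  84. ] q [ 0.75  0.57 -0.14 -0.   -0.87  0.19] F [ 0.7 -0.6  0.5] gap 0.0307 gf 0.0
shift mm [ 0.8 -1.9 12. ] turn deg [0.29 0.1  0.2 ]
```

{"op": "arm_command", "data": {"rows": [[1,-2,10,0,0,0,0.29],[0,0,2,0,0,0,0.29],[0,0,0,0,0,0,0.29],[0,0,0,0,0,0,0.29],[0,0,0,0,0,0,0.29]]}}

```text
clock: 2.65
tcp_pos: [0.5684, 0.3117, 0.0751]
ee_rot: [-0.001, 0.95, -0.311, 0.0]
wrist_force: [0.2, -0.2, -0.4]
finger_gap: 0.0308
gripper_force: 0.0
```

{"op": "arm_command", "data": {"rows": [[0,0,0,0,0,0,1],[0,0,0,0,0,0,1],[0,0,0,0,0,0,1],[0,0,0,0,0,0,1],[0,0,0,0,0,0,1]], "squeeze": 20}}

```text
clock: 3.15
tcp_pos: [0.568, 0.3111, 0.0743]
ee_rot: [0.0, 0.95, -0.311, -0.0]
wrist_force: [0.1, -2.7, 1.8]
finger_gap: 0.0082
gripper_force: 19.5
```

```bash
python3 go.py -94 130 72
```

```text
t 3.15 case [-95.2 131.9  74.3] q [ 0.75  0.58 -0.14  0.   -0.85  0.19] F [ 0.1 -2.7  1.8] gap 0.0082 gf 19.509412050247192
shift mm [-1.9  1.2  2.3] turn deg [0.04 0.   0.13]
```

{"op": "arm_command", "data": {"rows": [[-0.6,0,-11.2,0,0,0,1],[-1.8,0,-11.1,0,0,0,1],[-2.9,0,-10.8,0,0,0,1],[-4,0,-10.4,0,0,0,1],[-5.1,0,-10,0,0,0,1]]}}

```text
clock: 3.65
tcp_pos: [0.5557, 0.32, 0.1286]
ee_rot: [0.0, 0.95, -0.311, -0.0]
wrist_force: [-2.3, 0.2, -4.0]
finger_gap: 0.0078
gripper_force: 20.4
```

```bash
python3 go.py -94 118 128
```

```text
t 3.65 case [-95.1 116.8 128.6] q [ 0.77  0.51 -0.1  -0.   -0.96  0.16] F [-2.3  0.2 -4. ] gap 0.0078 gf 20.372064113616943
shift mm [1.2 1.1 0.6] turn deg [0.05 0.03 0.13]
```

{"op": "arm_command", "data": {"rows": [[-6.1,0,-9.4,0,0,0,1],[-7,0,-8.7,0,0,0,1],[-7.9,0,-7.9,0,0,0,1],[-8.7,0,-7,0,0,0,1],[-9.4,0,-6.1,0,0,0,1]]}}

```text
clock: 4.15
tcp_pos: [0.5244, 0.3429, 0.1675]
ee_rot: [0.001, 0.95, -0.311, 0.0]
wrist_force: [0.9, -3.4, -3.4]
finger_gap: 0.0083
gripper_force: 22.6
```

{"op": "arm_command", "data": {"rows": [[-10,0,-5.1,0,0,0,1],[-10.4,0,-4,0,0,0,1],[-10.8,0,-2.9,0,0,0,1],[-11.1,0,-1.8,0,0,0,1],[-11.2,0,-0.6,0,0,0,1]]}}

```text
clock: 4.65
tcp_pos: [0.4813, 0.3745, 0.1824]
ee_rot: [0.001, 0.95, -0.311, 0.0]
wrist_force: [-0.6, -5.7, 0.6]
finger_gap: 0.0087
gripper_force: 25.4
```

{"op": "arm_command", "data": {"rows": [[0,0,0,0,0,0,1],[0,0,0,0,0,0,1],[0,0,0,0,0,0,1],[0,0,0,0,0,0,1],[0,0,0,0,0,0,1]]}}

```text
clock: 5.15
tcp_pos: [0.4809, 0.3748, 0.1824]
ee_rot: [0.0, 0.95, -0.311, -0.0]
wrist_force: [-2.8, -4.1, 2.2]
finger_gap: 0.0078
gripper_force: 25.5
```

```bash
python3 go.py -94 25 181
python3 - <<'E'
from cell import vision
from h import *
q=np.load("q.npy")
s=vision.snapshot("scene");im=s["pixels"][60:260,150:370,::-1].copy()
im=cv2.resize(im,None,fx=3,fy=3)
for r in (0,137):
    u=(proj("scene",W(rod(r,1.571),q),s)[0]-[150,60]+.5)*3; cv2.circle(im,tuple(map(int,u)),4,(0,0,255),1)
cv2.imwrite("pics/s2.png",im)
E
```

```text
t 5.15 case [-94.8  24.  182.4] q [ 0.93  0.41 -0.12 -0.   -1.04  0.01] F [-2.8 -4.1  2.2] gap 0.0078 gf 25.49053519964218
shift mm [1.  0.8 1.4] turn deg [0.05 0.01 0.14]
```

View pics/s2.png

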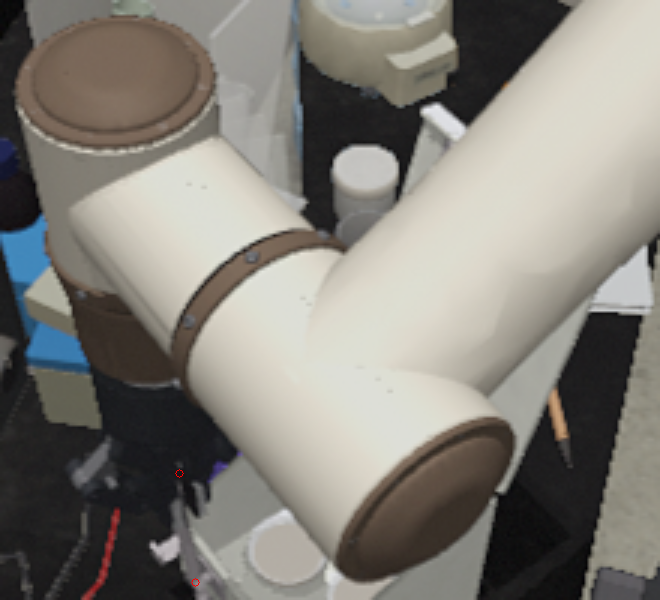

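{"op": "arm_command", "data": {"rows": [[0,0,0,0,0,0,0.29],[0,0,0,0,0,0,0.29],[0,0,0,0,0,0,0.29],[0,0,0,0,0,0,0.29],[0,0,-5,0,0,0,0.29]]}}

```text
clock: 5.7
tcp_pos: [0.4816, 0.3748, 0.1858]
ee_rot: [0.0, 0.95, -0.311, -0.0]
wrist_force: [-0.4, 0.8, -0.8]
finger_gap: 0.0304
gripper_force: 0.0
```

{"op": "arm_command", "data": {"rows": [[0,0,-15,0,0,0,0.29],[0,0,-25,0,0,0,0.29],[0,0,-25,0,0,0,0.29],[0,0,-30,0,0,0,0.29],[0,0,-30,0,0,0,0.29]]}}

```text
clock: 6.2
tcp_pos: [0.4819, 0.3747, 0.3128]
ee_rot: [-0.0, 0.95, -0.311, 0.0]
wrist_force: [0.5, 0.0, 0.8]
finger_gap: 0.0302
gripper_force: 0.0
```

```bash
python3 go.py -94 25 330
```

```text
t 6.2 case [-95.3  24.9 312.8] q [ 0.93  0.32  0.08  0.   -1.32  0.01] F [0.5 0.  0.8] gap 0.0302 gf 0.0
shift mm [  0.1   1.3 -17.2] turn deg [-0.03 -0.01  0.13]
```

{"op": "arm_command", "data": {"rows": [[0,0,-35,0,0,0,1],[0,10,-35,0,0,0,1],[3,35,-35,0,0,0,1],[5,40,0,0,0,0,1],[5,40,0,0,0,0,1]]}}

```text
clock: 6.7
tcp_pos: [0.4179, 0.2656, 0.4178]
ee_rot: [-0.002, 0.95, -0.311, 0.001]
wrist_force: [-0.3, -0.8, -0.3]
finger_gap: -0.0001
gripper_force: 0.0
```

```bash
python3 go.py 165 40 420
```

```text
t 6.7 case [ 30.5  38.2 417.8] q [ 0.89  0.08  0.02  0.   -1.51  0.04] F [-0.3 -0.8 -0.3] gap -0.0001 gf 0.0
shift mm [  1.4 134.5  -2.6] turn deg [-0.2  -0.01  0.14]
```

{"op": "arm_command", "data": {"rows": [[1,35,-3,0,0,0,1],[0,35,0,0,0,0,1],[0,35,0,0,0,0,1],[0,25,0,0,0,0,1],[0,0,0,0,0,0,1]]}}

```text
clock: 7.2
tcp_pos: [0.3408, 0.1588, 0.421]
ee_rot: [-0.002, 0.95, -0.312, 0.001]
wrist_force: [-0.3, 0.2, 1.3]
finger_gap: -0.0001
gripper_force: 0.0
```

```bash
python3 go.py 165 40 335
```

```text
t 7.2 case [162.3  39.6 421. ] q [ 0.88 -0.15 -0.19  0.   -1.52  0.06] F [-0.3  0.2  1.3] gap -0.0001 gf 0.0
shift mm [ 0.4  3.1 86. ] turn deg [-0.25 -0.03  0.09]
```

{"op": "arm_command", "data": {"rows": [[0,6,10,0,0,0,1],[0,0,20,0,0,0,1],[0,0,20,0,0,0,1],[0,0,20,0,0,0,1],[0,0,16,0,0,0,1]]}}

```text
clock: 7.7
tcp_pos: [0.3388, 0.1565, 0.3324]
ee_rot: [0.0, 0.95, -0.311, -0.0]
wrist_force: [0.4, 1.0, -0.9]
finger_gap: -0.0002
gripper_force: 0.0
```

```bash
python3 go.py 165 40 335
```

```text
t 7.7 case [165.3  39.4 332.4] q [ 0.87 -0.12 -0.38 -0.   -1.31  0.06] F [ 0.4  1.  -0.9] gap -0.0002 gf 0.0
shift mm [ 0.6 -0.3 -2.6] turn deg [0.01 0.01 0.13]
```

{"op": "arm_command", "data": {"rows": [[0,-10,0,0,0,0,1],[0,-10,0,0,0,0,1],[0,-10,0,0,0,0,1],[0,-10,0,0,0,0,1],[0,-10,0,0,0,0,1]]}}

```text
clock: 8.2
tcp_pos: [0.3692, 0.1975, 0.3339]
ee_rot: [-0.0, 0.95, -0.311, 0.0]
wrist_force: [0.2, -0.8, 1.3]
finger_gap: 0.0003
gripper_force: 0.7
```

{"op": "arm_command", "data": {"rows": [[0,-10,0,0,0,0,1],[0,-10,0,0,0,0,1],[0,-8,0,0,0,0,1],[0,-8,0,0,0,0,1],[0,0,0,0,0,0,1]]}}

```text
clock: 8.7
tcp_pos: [0.39, 0.2262, 0.3326]
ee_rot: [0.0, 0.95, -0.311, -0.0]
wrist_force: [-0.7, -0.1, -0.9]
finger_gap: 0.0
gripper_force: 0.0
```

```bash
python3 go.py 75 40 335;  python3 - <<'E'
from cell import vision
from h import *
q=np.load("q.npy")
s=vision.snapshot("scene");im=s["pixels"][60:260,150:370,::-1].copy()
cv2.imwrite("pics/s3.png",cv2.resize(im,None,fx=3,fy=3))
E
```

```text
t 8.7 case [ 78.8  39.1 332.6] q [ 0.89  0.03 -0.24 -0.   -1.3   0.05] F [-0.7 -0.1 -0.9] gap 0.0 gf 0.0
shift mm [ 0.9 -3.8 -2.4] turn deg [0.05 0.02 0.14]
```

View pics/s3.png

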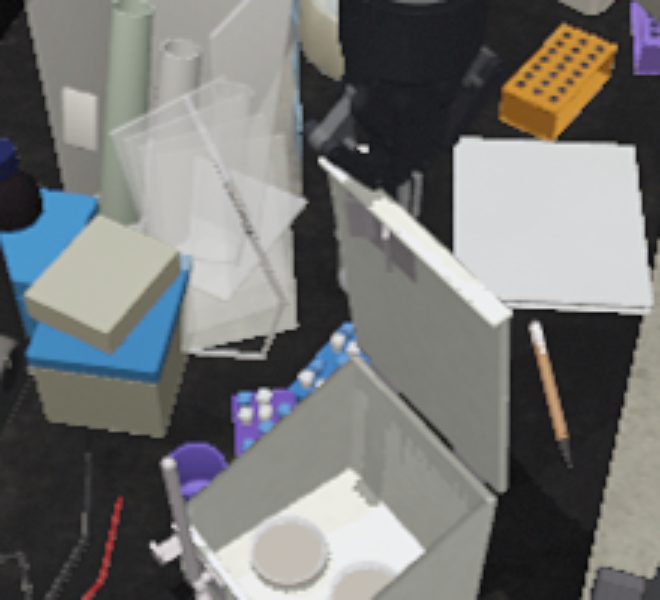

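```bash
python3 - <<'E'
from h import *
q=np.load("q.npy")
for a in (1.4,1.45,1.5,1.571,1.65): print(a,[((proj("scene",W(rod(r,a),q))[0]-[150,60]+.5)*3).round(0) for r in (137,80)])
for th in (2,1.9,1.8,1.7,1.6): print(th,[((proj("scene",W(lidp(200,y,th,0),q))[0]-[150,60]+.5)*3).round(0) for y in (-77,77)])
E
python3 - <<'E'
import cv2
im=cv2.imread("pics/s3.png");cv2.imwrite("pics/s3b.png",cv2.resize(im[430:600,120:290],None,fx=3,fy=3))
E
```

```text
1.4 [array([159., 449.]), array([175., 508.])]
1.45 [array([165., 456.]), array([178., 512.])]
1.5 [array([171., 463.]), array([182., 516.])]
1.571 [array([179., 473.]), array([186., 522.])]
1.65 [array([189., 486.]), array([192., 529.])]
2 [array([554., 288.]), array([376., 126.])]
1.9 [array([525., 305.]), array([349., 140.])]
1.8 [array([496., 325.]), array([321., 157.])]
1.7 [array([466., 347.]), array([293., 176.])]
1.6 [array([437., 371.]), array([266., 197.])]
```

View pics/s3b.png

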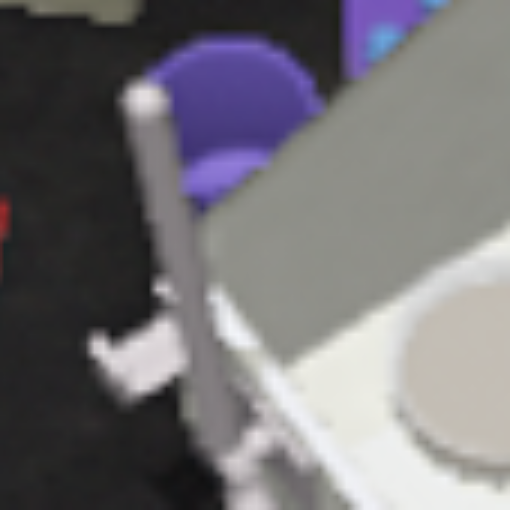

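{"op": "arm_command", "data": {"rows": [[0,0,-15,0,0,0,1],[0,0,-20,0,0,0,1],[0,10,-20,0,0,0,1],[0,10,-20,0,0,0,1],[0,10,0,0,0,0,1]]}}

```text
clock: 9.25
tcp_pos: [0.3722, 0.2013, 0.4107]
ee_rot: [-0.002, 0.95, -0.311, 0.001]
wrist_force: [-0.0, 1.4, -0.1]
finger_gap: -0.0002
gripper_force: 0.0
```

{"op": "arm_command", "data": {"rows": [[0,0,0,0,0,0,1],[0,0,0,0,0,0,1],[0,0,0,0,0,0,1],[0,0,0,0,0,0,1],[0,0,0,0,0,0,1]]}}

```text
clock: 9.75
tcp_pos: [0.3719, 0.2014, 0.4077]
ee_rot: [0.001, 0.95, -0.311, -0.0]
wrist_force: [-0.5, -0.1, 0.4]
finger_gap: -0.0
gripper_force: 0.0
```

{"op": "arm_command", "data": {"rows": [[0,0,0,0,0,0,1],[0,0,0,0,0,0,1],[0,0,0,0,0,0,1],[0,0,0,0,0,0,1],[0,0,0,0,0,0,1]]}}

```text
clock: 10.25
tcp_pos: [0.3718, 0.2013, 0.4084]
ee_rot: [-0.0, 0.95, -0.311, 0.0]
wrist_force: [0.2, 0.1, 0.2]
finger_gap: 0.0002
gripper_force: 0.0
```

{"op": "arm_command", "data": {"rows": [[0,0,0,0,0,0,1],[0,0,0,0,0,0,1],[0,0,0,0,0,0,1],[0,0,0,0,0,0,1],[0,0,0,0,0,0,1]]}}

```text
clock: 10.75
tcp_pos: [0.3718, 0.2013, 0.4083]
ee_rot: [-0.0, 0.95, -0.311, 0.0]
wrist_force: [0.2, -0.5, -0.3]
finger_gap: -0.0
gripper_force: 0.0
```

```bash
python3 go.py 75 40 400;  python3 - <<'E'
from cell import vision
from h import *
q=np.load("q.npy")
s=vision.snapshot("scene");im=s["pixels"][100:300,150:370,::-1].copy()
im=cv2.resize(im,None,fx=3,fy=3)
for y in(-77,77):
    u=(proj("scene",W(lidp(200,y,.71,7),q),s)[0]-[150,100]+.5)*3; cv2.circle(im,tuple(map(int,u)),4,(0,0,255),1)
cv2.imwrite("pics/s4.png",im)
E
```

```text
t 10.75 case [109.6  39.3 408.3] q [ 0.88 -0.05 -0.14 -0.   -1.49  0.05] F [ 0.2 -0.5 -0.3] gap -0.0 gf 0.0
shift mm [  0.8 -34.6   8.3] turn deg [-0.   -0.    0.13]
```

View pics/s4.png

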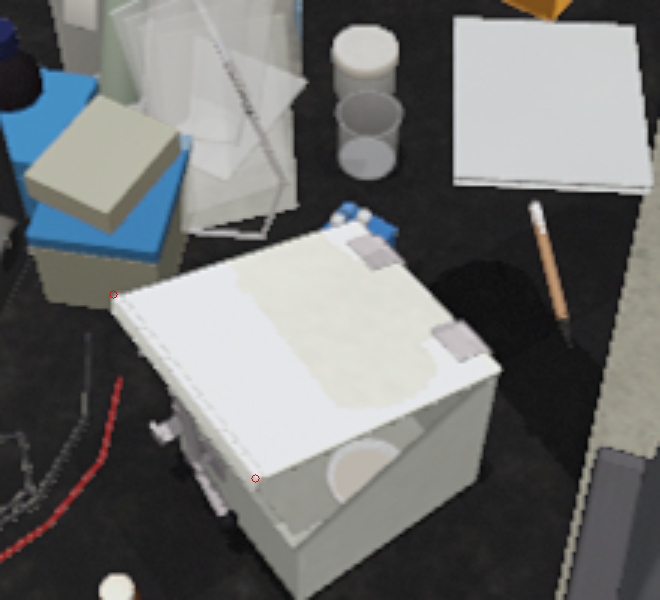

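{"op": "arm_command", "data": {"rows": [[0,0,-10,0,0,0,1],[0,0,0,0,0,0,1],[0,0,0,0,0,0,1],[0,0,0,0,0,0,1],[0,0,0,0,0,0,1]]}}

```text
clock: 11.3
tcp_pos: [0.3718, 0.2012, 0.4181]
ee_rot: [0.0, 0.95, -0.311, -0.0]
wrist_force: [1.1, 0.2, -0.3]
finger_gap: -0.0003
gripper_force: 0.0
```

Run:
```python
from cell import vision
from h import *
q=np.load("q.npy")
s=vision.snapshot("scene");im=cv2.resize(s["pixels"][100:300,150:370,::-1],None,fx=3,fy=3)
d=cv2.absdiff(im,cv2.imread("pics/s4.png"));print(d[200:].mean(),d[200:].max(), (d[200:].max(2)>60).sum())
for th in(.66,.71,.76):print(th,[((proj("scene",W(lidp(200,y,th,7),q))[0]-[150,100]+.5)*3).round() for y in(-77,77)])
cv2.imwrite("pics/s5.png",cv2.resize(im[360:540,120:300],None,fx=3.3,fy=3.3))
```

```text
0.8288434343434343 234 42
0.66 [array([251., 490.]), array([110., 306.])]
0.71 [array([256., 479.]), array([113., 295.])]
0.76 [array([261., 467.]), array([117., 283.])]
```

View pics/s5.png

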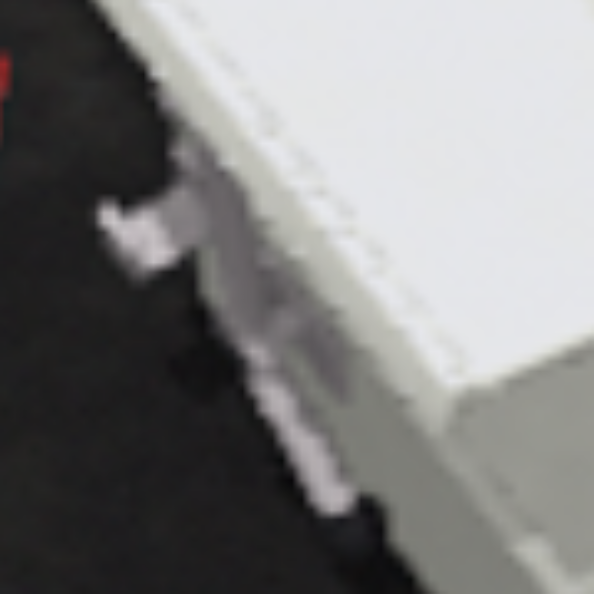

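```bash
python3 -c "
from cell import bot
print(bot.close_job())"
```

```text
the job is handed in; nothing more can be done
None
```

The job is handed in at about 11 s: I swung the rod up first, then pushed the lid past upright and let it sink onto the rod. The last pictures show it held still at about 0.71 rad, the angle for a seated tip. I never touched the beaker or the vial, and the arm is clear of everything.

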